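Hold the calibration weight ready over the meter pan

ROBOT

A 7-joint arm with a two-finger parallel gripper is mounted at the origin on the work surface. World frame = base frame: x ahead of the robot, y to its left, z up, the work surface at z = 0. Lengths are in m, angles in rad, forces in N, time in s.
With the tool pointing down it reaches from about 0.4 to 0.85 m from the base axis. Payload 10.4 kg.
Tool frame: the origin (TCP) lies between the finger pads; the fingertips stand 19 mm ahead of it and the grasp point (between the pads) is the TCP; x points along the fingers, y is the direction in which the jaws open and shut, and the axes are right-handed (so a half turn about x gives the same grasp; the last joint's range is limited). The gripper opens to 87 mm and grips with 3 to 60 N. Pads are 19 mm wide; open, the fingers measure 117 mm over their backs; the gripper's body (75 mm by 190 mm) begins 51 mm behind the grasp point.
Start: joints at [-1.283, 0.332, -0.065, 1.46, 0.022, 1.35, -0.088], TCP at [0.191, 0.595, 0.242] pointing down, gripper open.
Joint ranges: [-2.6, 2.6], [-0.5, 2.12], [-1.47, 1.34], [0.16, 2.42], [-1.27, 4.41], [0.06, 2.06], [-2.6, 2.6]. Speed limits (rad/s): [2.22, 2.22, 2.79, 2.79, 3.14, 3.14, 3.14].

INTERFACE

Orientations are given as a unit quaternion [x, y, z, w].
In Python, from bench import r gives the robot as it stands.
- The arm moves only by the tool drive_tool, never from a script. Its argument "motion" is a list of rows, each a list of 4 numbers: the shift along the tool's x, y, z in cm, then the turn about the tool's x in units of 5 degrees (1.0 is 5 degrees). In form: [[tx, ty, tz, twist], ...]. A call has 1 to 20 rows; each row is the pose to reach, as a shift and turn from the pose commanded when the call began, along the tool's axes at that moment; what a row does not reach only later rows make up. A row lasts 1/12 s, in which the tool goes at most 41.7 mm and 7.16 degrees, less where a joint would pass 70% of its speed; a pose out of reach is approached as far as the arm can. A call with a gripper value outside its range is refused whole. "grip" is the closure in counts, from 0 (fully open) to 255 (shut), set as the call begins (left out, the last holds). The fingers move at their own pace and stop on an object; "force" is the grip in N (left out, the last holds). Time passes only in rows, so rows that repeat a pose let the fingers close. It gives the time, the measured TCP pose, the force and the opening at its end, in the units of the state.
- r.read_state(): the state, without advancing time (a new reading comes with each control period).
- r.camera(name): name is "scene" or "top" or "wrist"; returns the picture (480x640x3 uint8, red, green, blue); there is no depth.
- r.calibration(name): a dict with "fx", "fy", "cx", "cy" (pixels), "xyz" and "orientation" of the camera in the world. Camera axes: x right, y up, looking along -z (the intrinsics and any distortion apply to the point x, -y, -z); pixel columns grow to the right and rows downward; lengths in m; the calibration is good to about 2 mm. A picture is of the moment at which its call begins: read the wrist's pose just before it. calibration takes no time and is no camera call; for the wrist camera it gives the pose at the moment of the call.
- r.close_job(): hands the job in, once; it reports no verdict.
The state is a dict: "time": time; "joint_positions": joint angles; "joint_vel": joint speeds; "joint_torque": joint torques, N m; "ee_pos": TCP position; "eef_rot": TCP orientation; "ft_force": force on the tool from outside, world axes, zero at the start; "torque": the same for the moment, N m; "width": finger opening in m.
Only numpy, scipy, OpenCV 4.12 (cv2) and the standard library are available. Lean on these libraries where they do the work, as an engineer would, in place of code of your own. Each camera call takes 0.05 s, during which the arm holds its last target.

TASK

The meter is still zeroing, so take the big calibration weight (the wide steel one with the grip stem) out of the tray and hold it ready: upright, centred and about 1 cm above the pan inside the meter's draught shield. Neither the weight nor the gripper may ever touch the meter, its shield or its pan; leave the other steel pieces in the tray and do not shift the hopper cup, scoop or sample lid. Finish while still holding the weight there, motionless: do not put it down or let go.

Things in the scene. Friction and masses are not known exactly. Their poses are not given: they have to be found in the camera images.
- weight: The big calibration weight, bare steel, about 0.4 to 0.75 kg: upright round body 40 mm in diameter and 46 mm high, with a plain round grip stem 22 mm in diameter rising from its centre to 88 mm above the underside. Origin: centre of the underside; z up along the stem. Stands on the tray's floor in any of four places. The only piece with both a wide body and a stem.
- slim_weight: Slim steel weight: body 26 mm in diameter, 46 mm high, stem 14 mm in diameter up to 88 mm. Stands in the tray; stays there. Origin: centre of the underside.
- plain_slug: Plain steel cylinder without stem, 40 mm in diameter, 46 mm high. Stands in the tray; stays there. Origin: centre of the underside.
- collar: Steel ring, 48 mm outer and 24 mm inner diameter, 18 mm high, lying flat in the tray; stays there. Origin: centre of the underside.
- tray_in (a point): Centre of the inner floor of the open grey tray, 5 mm above the counter. The tray is fixed, 210 x 210 mm outside, 50 mm high, walls 5 mm. The four pieces in it stand about 94 mm apart in a two by two pattern (within 12 mm either way).
- meter: Beige moisture meter, fixed to the counter: case 250 mm (its x) x 220 mm (its y), deck 90 mm above the counter, toggle and display on its face towards the robot (its -x side). Origin: on the counter under the centre of the case. On the deck, centred 30 mm towards its +x, stands a square smoked draught shield open at the top: 116 mm outside, walls 4 mm, rim 132 mm above the counter (30 mm above the pan's top). The pan stands in its middle.
- pan_top (a point): Centre of the flat top face of the round steel pan (56 mm in diameter), in the middle of the draught shield, 102 mm above the counter; z up. The pan is rigid.
- hopper_cup: Galvanized hopper cup, open at the top, 88 mm in diameter and 130 mm high, standing loose between tray and meter. Origin: centre of the underside. Must not be shifted.
- scoop: Yellow plastic scoop, loose, lying between robot and hopper cup: its open mouth faces away from the robot, its handle points to the robot. Bowl 100 x 60 x 40 mm; 194 mm long with the handle. Origin: on the counter in the middle of the mouth's edge; the scoop reaches from there along its -x. Must not be shifted.
- sample_lid: Smoked acrylic sample lid, disc 90 mm in diameter and 6 mm thick with a knob to 22 mm, lying loose beyond the hopper cup. Origin: centre of the underside. Must not be shifted.
Not all that is in view belongs to the job. Leave any brown, green or turquoise look-alike of the collar alone.

How it is judged:
By the outcome, as a careful person would: the job done as asked, in the order asked, and still so for the second after the job is handed in, while the arm keeps its last pose, push and grip.
It also fails if it takes over 40 s, if anything falls off the work surface, if the arm or the gripper's body presses on something with over 40 N, if the wrist force passes 120 N, or if a joint passes its speed limit or range.

## Working session

There is one attempt and no reset: what is moved stays moved. The work goes in short steps, Python scripts to look and compute and a tool call to move; the robot and the scene stay as the last step left them, time stands still between calls to the robot, and variables do not carry over. Pictures are saved under pics/ and viewed, and the job is handed in when it is done.

Besides the shell and the picture viewer there is one more tool, called by a JSON object that holds its "name" and its "arguments". drive_tool: Moves the arm, as the interface text tells. Its arguments: {"type":"object","properties":{"motion":{"type":"array","items":{"type":"array","items":{"type":"number"}}},"grip":{"type":"number"},"force":{"type":"number"}},"required":["motion"]}

```bash
mkdir -p pics; ls; python3 - <<'E'
from bench import r
import cv2
s=r.read_state();print(s)
for n in("scene","top","wrist"):
    print(n,r.calibration(n)); cv2.imwrite(f"pics/{n}0.png",r.camera(n)[:,:,::-1])
E
```

```text
pics
{'time': 0.0, 'joint_positions': array([-1.28261406,  0.33289101, -0.06472135,  1.4609593 ,  0.02157692,
        1.34989464, -0.08848583]), 'joint_vel': array([ 0.00091801,  0.000673  , -0.00125559,  0.00038507,  0.00034279,
       -0.00094021, -0.00089073]), 'joint_torque': array([-5.32252079e-05, -6.23257756e+01,  2.45098444e-02, -3.89902389e+01,
       -6.12419075e-02,  3.96929635e-02,  1.43736543e-04]), 'ee_pos': array([0.19100005, 0.59471244, 0.24073343]), 'eef_rot': array([ 0.10890761,  0.69865583, -0.10992988,  0.69852314]), 'ft_force': array([ 0.15562668, -0.14364795,  0.62654812]), 'torque': array([0.00713487, 0.03581161, 0.03769354]), 'width': 0.08704682863227023}
scene {'fx': 455.53621360167114, 'fy': 455.53621360167114, 'cx': 325.69179326212594, 'cy': 241.0780101116613, 'xyz': array([ 0.95982358, -0.49278985,  0.72436208]), 'orientation': array([0.35415246, 0.12904347, 0.32330446, 0.86798505])}
top {'fx': 485.391451814079, 'fy': 485.391451814079, 'cx': 321.42880270856233, 'cy': 229.39399314413583, 'xyz': array([ 0.3967204 , -0.06579027,  1.11000537]), 'orientation': array([ 0.06567284, -0.06501082, -0.70361263,  0.70454946])}
wrist {'fx': 383.4618232617954, 'fy': 383.4618232617954, 'cx': 315.44346645372264, 'cy': 242.17021636500675, 'xyz': array([0.1257912 , 0.61601129, 0.38349892]), 'orientation': array([-0.10307105, -0.07411686,  0.58499205,  0.80104141])}
```

View pics/scene0.png

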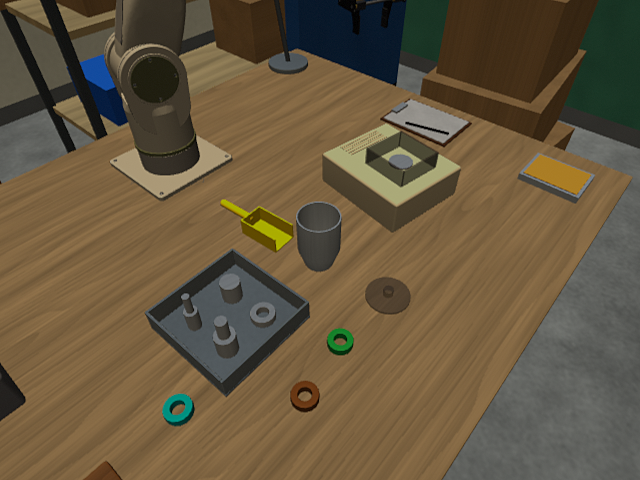

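View pics/top0.png

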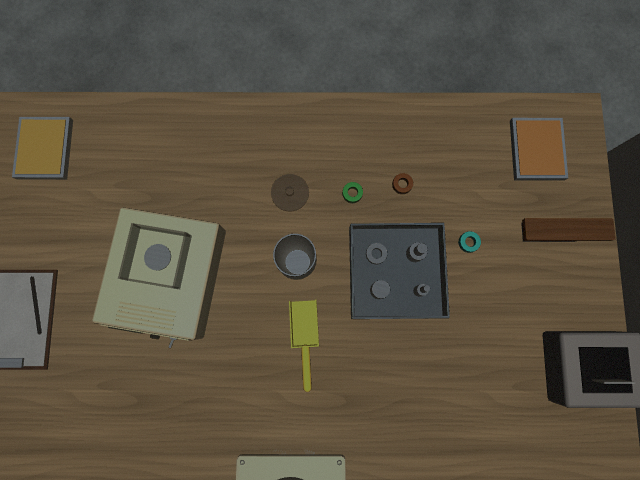

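View pics/wrist0.png

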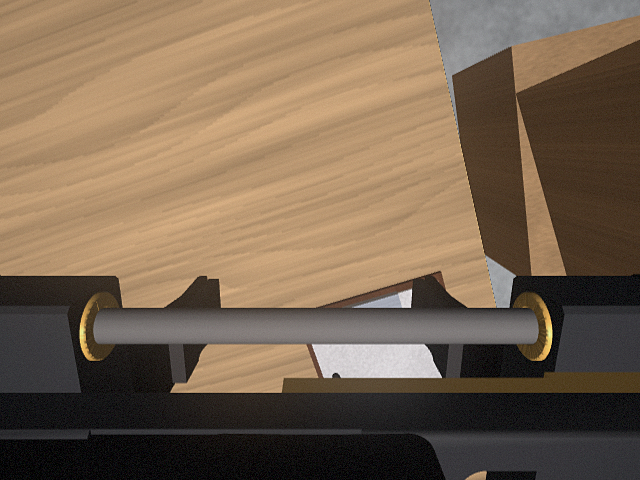

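The scene view shows the big weight at about (225,335), the slim one at (190,310) and the meter shield at (400,160). In the top view the weight is at (418,251), the slim weight at (423,290), the slug at (381,289), the collar at (376,253), the hopper cup at (295,256) and the pan at (158,257). Next I'll zoom in to measure.

```bash
cat > h.py <<'E'
import numpy as np,cv2
from scipy.spatial.transform import Rotation as R
from bench import r
def ray(n,u,v,c=None):
    c=c or r.calibration(n)
    d=np.array([(u-c['cx'])/c['fx'],-(v-c['cy'])/c['fy'],-1.])
    return np.array(c['xyz']),R.from_quat(c['orientation']).apply(d)
def onz(n,u,v,z,c=None):
    o,d=ray(n,u,v,c); return o+d*(z-o[2])/d[2]
def proj(n,p,c=None):
    c=c or r.calibration(n)
    q=R.from_quat(c['orientation']).inv().apply(np.array(p)-c['xyz'])
    return c['cx']+c['fx']*q[...,0]/-q[...,2], c['cy']-c['fy']*q[...,1]/-q[...,2]
E
python3 - <<'E'
import cv2
t=cv2.imread('pics/top0.png');s=cv2.imread('pics/scene0.png')
def crop(i,x,y,w,h,k,n): cv2.imwrite(n,cv2.resize(i[y:y+h,x:x+w],None,fx=k,fy=k,interpolation=cv2.INTER_CUBIC)*1)
crop(t,345,215,110,110,5,'pics/c1.png')
crop(t,85,200,140,150,4,'pics/c2.png')
crop(s,140,245,180,150,4,'pics/c3.png')
crop(s,310,110,160,125,5,'pics/c4.png')
E
```

```text
(no output)
```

View pics/c1.png

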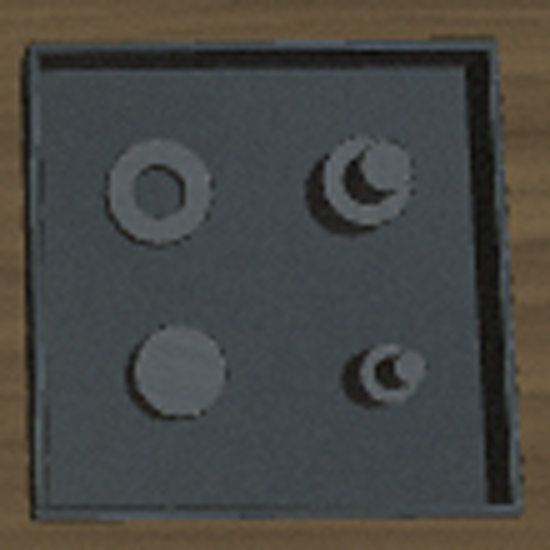

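View pics/c2.png

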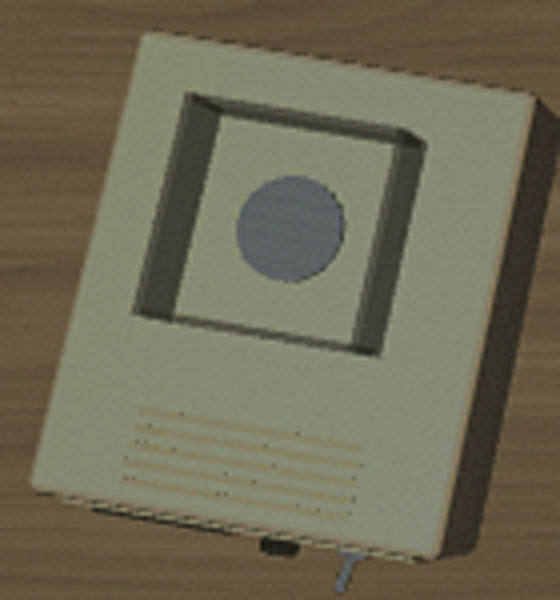

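View pics/c3.png

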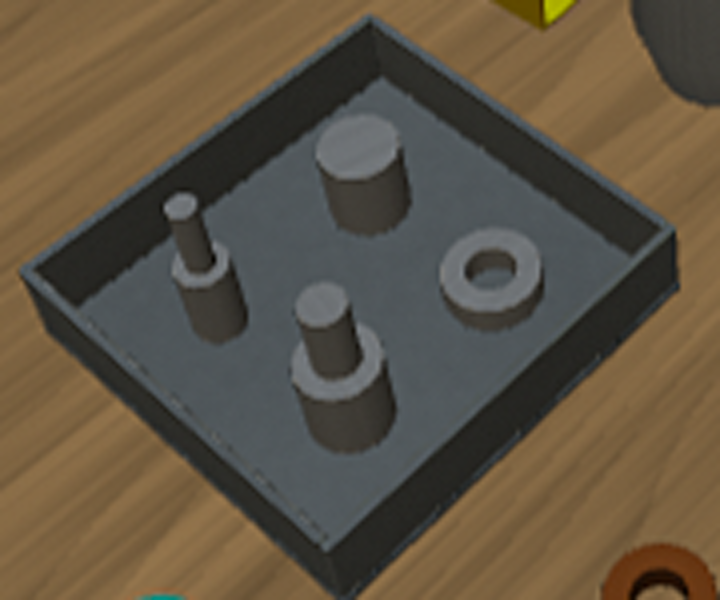

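View pics/c4.png

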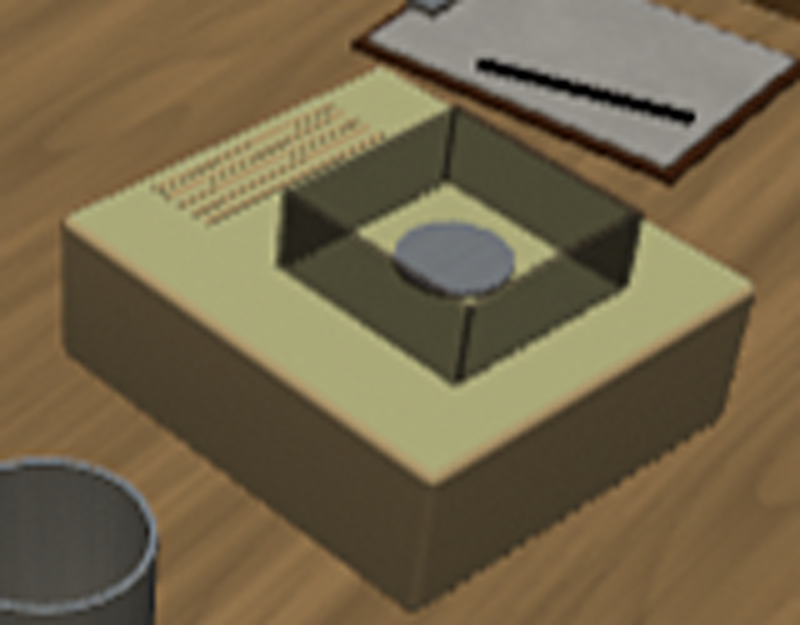

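The crops show, in crop pixels:
- **Weight:** stem top at c1 (386,166) and c3 (323,305).
- **Meter:** pan at c2 (291,229) and c4 (455,259). Deck corners at c2 (145,34), (533,95), (440,556) and (34,487).
- **Shield rim:** corners at c2 (187,94), (426,147), (381,354) and (134,314).

```bash
python3 - <<'E'
from h import *
f=lambda x,y,k,ox,oy:((x+.5)/k-.5+ox,(y+.5)/k-.5+oy)
C1=lambda x,y:f(x,y,5,345,215);C2=lambda x,y:f(x,y,4,85,200);C3=lambda x,y:f(x,y,4,140,245);C4=lambda x,y:f(x,y,5,310,110)
def p(l,n,uv,z):print(l,n,onz(n,*uv,z).round(4))
def tri(l,a,b):
    o1,d1=ray('top',*a);o2,d2=ray('scene',*b)
    A=np.stack([d1,-d2],1);x=np.linalg.lstsq(A,o2-o1,rcond=None)[0]
    P,Q=o1+x[0]*d1,o2+x[1]*d2;print(l,'tri',((P+Q)/2).round(4),'gap',np.linalg.norm(P-Q).round(4))
p('stem','top',C1(386,166),.093);p('stem','scene',C3(323,305),.093);tri('stem',C1(386,166),C3(323,305))
p('body','top',C1(367,181),.051);p('body','scene',C3(339,358),.051)
p('slim','top',C1(411,367),.093);p('slug','top',C1(180,371),.051);p('collar','top',C1(160,190),.023)
# pan by mask (bluish vs beige)
for n,(x0,y0,x1,y1) in dict(top=(130,230,190,285),scene=(380,145,420,175)).items():
    im=cv2.imread(f'pics/{n}0.png').astype(int)
    m=((im[...,0]-im[...,2])>0).astype(np.uint8)
    k=np.zeros_like(m);k[y0:y1,x0:x1]=1;m*=k
    c=max(cv2.findContours(m,0,1)[0],key=cv2.contourArea);e=cv2.fitEllipse(c);print(e)
    p('pan',n,e[0],.102)
    globals()['e_'+n]=e[0]
tri('pan',e_top,e_scene)
print('deck corners');D=np.array([onz('top',*C2(*q),.09) for q in[(145,34),(533,95),(440,556),(34,487)]]);print(D.round(4),np.linalg.norm(D-np.roll(D,-1,0),axis=1),D.mean(0))
print('rim');S=np.array([onz('top',*C2(*q),.132) for q in[(187,94),(426,147),(381,354),(134,314)]]);print(S.round(4),np.linalg.norm(S-np.roll(S,-1,0),axis=1),S.mean(0))
S=np.array([onz('scene',*C4(*q),.132) for q in[(288,190),(455,108),(643,215),(470,304)]]);print(S.round(4),np.linalg.norm(S-np.roll(S,-1,0),axis=1),S.mean(0))
x=(D[0]+D[1]-D[2]-D[3]);x/=np.linalg.norm(x);print('meter yaw',np.degrees(np.arctan2(x[1],x[0])),'pan pred',D.mean(0)+.03*x)
T=np.array([onz('top',*C1(*q),.05) for q in[(28,44),(497,42),(520,515),(36,518)]]);print('tray',T.round(4),T.mean(0))
print('cup',onz('top',295,256,.13))
print(R.from_quat(r.read_state()['eef_rot']).as_matrix().round(3))
E
```

```text
stem top [ 0.5478 -0.2772  0.093 ]
stem scene [ 0.5492 -0.2778  0.093 ]
stem tri [ 0.5481 -0.2774  0.0914] gap 0.0003
body top [ 0.5473 -0.2773  0.051 ]
body scene [ 0.5481 -0.2767  0.051 ]
slim top [ 0.4631 -0.2845  0.093 ]
slug top [ 0.464  -0.1932  0.051 ]
collar top [ 0.5471 -0.1893  0.023 ]
((156.9962158203125, 256.6308898925781), (24.528417587280273, 26.104324340820312), 51.584659576416016)
pan top [0.5271 0.2791 0.102 ]
((400.903564453125, 160.9962921142578), (12.383156776428223, 22.087650299072266), 100.79135131835938)
pan scene [0.5285 0.2786 0.102 ]
pan tri [0.5274 0.2798 0.1008] gap 0.0006
deck corners
[[0.6338 0.3678 0.09  ]
 [0.6005 0.1573 0.09  ]
 [0.3593 0.1952 0.09  ]
 [0.3938 0.4066 0.09  ]] [0.21317852 0.24415947 0.21420019 0.24309928] [0.49687084 0.28171342 0.09      ]
rim
[[0.5924 0.3259 0.132 ]
 [0.565  0.2017 0.132 ]
 [0.4597 0.2189 0.132 ]
 [0.4795 0.3443 0.132 ]] [0.12725081 0.10669471 0.12698126 0.11440701] [0.52415007 0.27271086 0.132     ]
[[0.4624 0.2337 0.132 ]
 [0.4811 0.3405 0.132 ]
 [0.5944 0.3231 0.132 ]
 [0.5728 0.2169 0.132 ]] [0.10844346 0.11467944 0.10838544 0.11167988] [0.52769538 0.27853808 0.132     ]
meter yaw -9.051333215908846 pan pred [0.52649727 0.27699384 0.09      ]
tray [[ 0.6088 -0.1287  0.05  ]
 [ 0.61   -0.3376  0.05  ]
 [ 0.4027 -0.3381  0.05  ]
 [ 0.4012 -0.1302  0.05  ]] [ 0.50569    -0.23363834  0.05      ]
cup [ 0.52509218 -0.01107829  0.13      ]
[[-0.     0.306  0.952]
 [-0.001  0.952 -0.306]
 [-1.    -0.001  0.   ]]
```

```bash
cat >> h.py <<'E'
def totool(goals,start=None):
    s=r.read_state();M=R.from_quat(s['eef_rot']).as_matrix();p=s['ee_pos'] if start is None else start
    for g in goals: print(np.array(g),'->',(M.T@(np.array(g)-p)*100).round(2))
E
python3 - <<'E'
from h import *
totool([[.40,.45,.242],[.52,.15,.242],[.548,-.2775,.242],[.548,-.2775,.15]],np.array([.191,.595,.242]))
E
```

```text
[0.4   0.45  0.242] -> [ 1.000e-02 -7.410e+00  2.433e+01]
[0.52  0.15  0.242] -> [ 4.000e-02 -3.231e+01  4.493e+01]
[ 0.548  -0.2775  0.242 ] -> [  0.08 -72.15  60.67]
[ 0.548  -0.2775  0.15  ] -> [  9.28 -72.14  60.67]
```

{"name": "drive_tool", "arguments": {"motion": [[0, -0.5, 1.5, 0], [0, -1.5, 5, 0], [0, -2.6, 8.5, 0], [0, -3.7, 12, 0], [0, -4.8, 15.5, 0], [0, -6, 19, 0], [0, -7.4, 22.5, 0], [0, -9.5, 25.5, 0], [0, -12, 28, 0], [0, -14.5, 30.2, 0], [0, -17.3, 32.5, 0], [0, -20.2, 35, 0], [0, -23.2, 37.3, 0], [0, -26.2, 40, 0], [0, -29.2, 42.5, 0], [0, -32.3, 45, 0], [0, -35.5, 46.2, 0], [0, -38.8, 47.4, 0], [0, -42, 48.6, 0], [0, -44, 49.5, 0]], "grip": 0, "force": 45}}

```text
time: 1.82
ee_pos: [0.5275, 0.0207, 0.2415]
eef_rot: [0.11, 0.698, -0.111, 0.698]
ft_force: [-0.6, 0.2, -0.2]
width: 0.0867
```

```bash
python3 - <<'E'
from h import *
s=r.read_state();print(s['time'],s['ee_pos'],s['joint_positions'],R.from_quat(s['eef_rot']).as_matrix().round(3))
totool([[.548,-.2775,.242],[.548,-.2775,.15]])
E
```

```text
1.8167 [0.52748295 0.02072074 0.24152823] [-0.47782691  0.11228581  0.38176338  1.73644375 -0.04267072  1.3013107
  1.16975668] [[-0.     0.309  0.951]
 [-0.001  0.951 -0.309]
 [-1.    -0.001  0.   ]]
[ 0.548  -0.2775  0.242 ] -> [ -0.03 -27.73  11.17]
[ 0.548  -0.2775  0.15  ] -> [  9.17 -27.72  11.17]
```

{"name": "drive_tool", "arguments": {"motion": [[0, -1.5, 0.6, 0], [0, -4.5, 1.8, 0], [0, -7.7, 3.1, 0], [0, -11, 4.4, 0], [0, -14.3, 5.8, 0], [0, -17.6, 7.1, 0], [0, -20.8, 8.4, 0], [0, -23.8, 9.6, 0], [0, -26.4, 10.6, 0], [0, -27.7, 11.2, 0], [2, -27.7, 11.2, 0], [4, -27.7, 11.2, 0], [6, -27.7, 11.2, 0], [8, -27.7, 11.2, 0], [8.5, -27.7, 11.2, 0], [8.5, -27.7, 11.2, 0], [8.5, -27.7, 11.2, 0]]}}

```text
time: 3.23
ee_pos: [0.55, -0.2733, 0.1572]
eef_rot: [0.109, 0.698, -0.109, 0.699]
ft_force: [-0.7, -0.3, 0.5]
width: 0.0872
```

```bash
python3 - <<'E'
from h import *
s=r.read_state();print(s['time'],s['ee_pos'],s['joint_positions'])
totool([[.548,-.2775,.12],[.548,-.2775,.078]])
for n in("scene","wrist","top"):
    c=r.calibration(n)
    cv2.imwrite(f"pics/{n}1.png",r.camera(n)[:,:,::-1])
    print(n,proj(n,[.548,-.2775,.093]))
E
```

```text
3.2333 [ 0.54996827 -0.27333748  0.15720086] [-0.05467197  0.40117666  0.56253708  1.62483706 -0.22705922  1.18117897
  1.81869028]
[ 0.548  -0.2775  0.12  ] -> [ 3.72 -0.46 -0.06]
[ 0.548  -0.2775  0.078 ] -> [ 7.92 -0.46 -0.06]
scene (np.float64(220.0218572974714), np.float64(320.3792236358135))
wrist (np.float64(307.3938628676394), np.float64(264.9417757946208))
top (np.float64(421.95422389686775), np.float64(247.6892320679317))
```

View pics/wrist1.png

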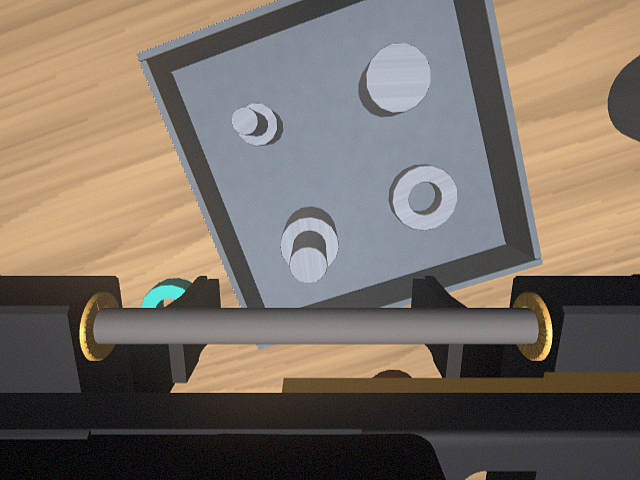

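View pics/scene1.png

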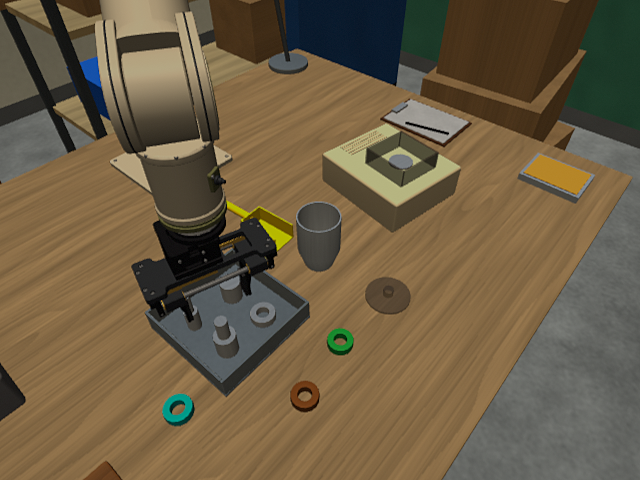

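The wrist view shows the stem top at about (309,264), where (307,265) was predicted. The slim weight is well off to the upper left, and the scene view agrees. I'll refine the position with a ray from the wrist camera.

```bash
python3 - <<'E'
from h import *
c=r.calibration('wrist');print(r.read_state()['ee_pos'])
im=cv2.imread('pics/wrist1.png');k=cv2.resize(im[190:300,255:365],None,fx=5,fy=5,interpolation=cv2.INTER_CUBIC);cv2.imwrite('pics/w1c.png',k)
for u,v in[(309,263),(309,265)]:print(onz('wrist',u,v,.093))
totool([[.548,-.2775,.12],[.548,-.2775,.078]])
E
```

```text
[ 0.55040896 -0.2735166   0.15790797]
[ 0.54716411 -0.27623511  0.093     ]
[ 0.54829765 -0.27660292  0.093     ]
[ 0.548  -0.2775  0.12  ] -> [ 3.79 -0.45 -0.12]
[ 0.548  -0.2775  0.078 ] -> [ 7.99 -0.45 -0.12]
```

View pics/w1c.png

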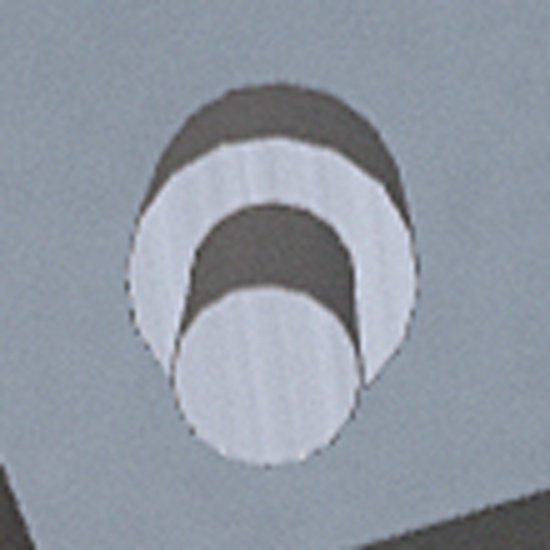

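Here the stem top is centred at crop (267,375), which is wrist pixel (308.5,265.1). That puts it at (0.548,-0.277), in agreement with the other views, so I'll descend and grip.

{"name": "drive_tool", "arguments": {"motion": [[0, -0.4, -0.1, 0], [1.5, -0.4, -0.1, 0], [3, -0.4, -0.1, 0], [4.5, -0.4, -0.1, 0], [5.7, -0.4, -0.1, 0], [6.7, -0.4, -0.1, 0], [7.4, -0.4, -0.1, 0], [7.8, -0.4, -0.1, 0], [7.8, -0.4, -0.1, 0], [7.8, -0.4, -0.1, 0]]}}

```text
time: 4.22
ee_pos: [0.5478, -0.2768, 0.0789]
eef_rot: [0.109, 0.698, -0.109, 0.699]
ft_force: [-0.6, -0.9, -0.1]
width: 0.0871
```

```bash
python3 - <<'E'
from h import *
s=r.read_state();print(s['ee_pos'],s['ft_force'])
totool([[.548,-.277,.078]])
cv2.imwrite("pics/wrist2.png",r.camera('wrist')[:,:,::-1])
E
```

```text
[ 0.54781296 -0.27684446  0.07887956] [-0.58721057 -0.91450363 -0.14124963]
[ 0.548 -0.277  0.078] -> [ 0.09 -0.01  0.02]
```

View pics/wrist2.png

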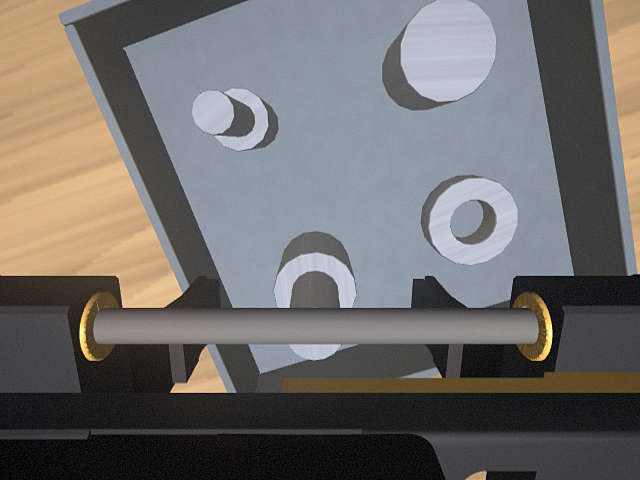

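The wrist view shows the stem at column 315, centred between the fingers (180 and 452), which are clear of the neighbouring pieces. Closing now.

{"name": "drive_tool", "arguments": {"motion": [[0, 0, 0, 0], [0, 0, 0, 0], [0, 0, 0, 0], [0, 0, 0, 0], [0, 0, 0, 0], [0, 0, 0, 0], [0, 0, 0, 0], [0, 0, 0, 0], [0, 0, 0, 0], [0, 0, 0, 0], [0, 0, 0, 0], [0, 0, 0, 0]], "grip": 255, "force": 50}}

```text
time: 5.27
ee_pos: [0.5475, -0.277, 0.0785]
eef_rot: [0.109, 0.699, -0.11, 0.699]
ft_force: [-0.4, -1.4, 0.5]
width: 0.0205
```

{"name": "drive_tool", "arguments": {"motion": [[-0.5, 0, 0, 0], [-1.5, 0, 0, 0], [-3, 0, 0, 0], [-5, 0, 0, 0], [-7, 0, 0, 0], [-9.5, 0, 0, 0], [-12, 0, 0, 0], [-14.5, 0, 0, 0], [-16.5, 0, 0, 0], [-18, 0, 0, 0], [-18.5, 0, 0, 0], [-18.5, 0, 0, 0], [-18.5, 0, 0, 0]]}}

```text
time: 6.35
ee_pos: [0.5472, -0.2764, 0.2627]
eef_rot: [0.11, 0.699, -0.109, 0.698]
ft_force: [0.1, 0.3, -8.0]
width: 0.0204
```

```bash
python3 - <<'E'
from h import *
s=r.read_state();print(s['ee_pos'],s['ft_force'],s['torque'],s['width'])
totool([[.48,-.05,.263],[.5277,.279,.263]])
cv2.imwrite("pics/scene3.png",r.camera('scene')[:,:,::-1])
E
```

```text
[ 0.5472095  -0.27644702  0.26272455] [ 0.05568639  0.3071259  -8.04504434] [ 0.01369386 -0.05544846  0.03492992] 0.020373305484712383
[ 0.48  -0.05   0.263] -> [-1.000e-02  1.950e+01 -1.332e+01]
[0.5277 0.279  0.263 ] -> [ 1.000e-02  5.229e+01 -1.884e+01]
```

View pics/scene3.png

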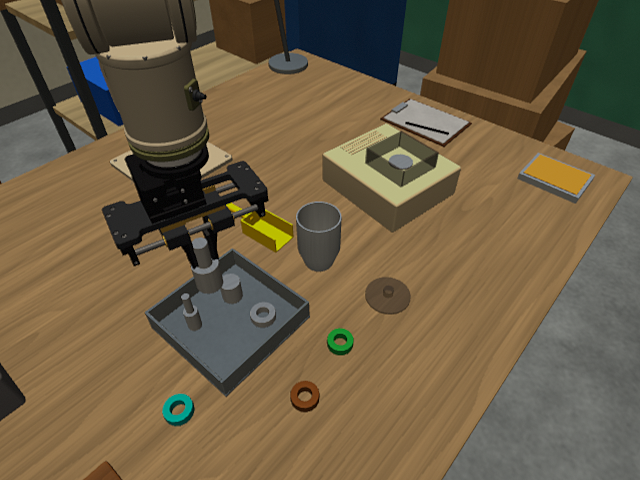

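The scene view shows the weight held upright at about (205,265), the other three pieces still in the tray, and a load of 8 N. I'll carry it across with the underside at about 0.19 m, which clears the cup (0.13) and the rim (0.132).

{"name": "drive_tool", "arguments": {"motion": [[0, 0.7, -0.25, 0], [0, 2.2, -0.8, 0], [0, 4.5, -1.6, 0], [0, 7.2, -2.6, 0], [0, 10, -3.6, 0], [0, 13, -4.7, 0], [0, 16, -5.8, 0], [0, 19, -6.8, 0], [0, 22, -7.9, 0], [0, 25, -9, 0], [0, 28, -10.1, 0], [0, 31, -11.2, 0], [0, 34, -12.2, 0], [0, 37, -13.3, 0], [0, 40, -14.4, 0], [0, 43, -15.5, 0], [0, 46, -16.6, 0], [0, 48.5, -17.5, 0], [0, 50.5, -18.2, 0], [0, 51.5, -18.6, 0]]}}

```text
time: 8.07
ee_pos: [0.5262, 0.2744, 0.2621]
eef_rot: [0.108, 0.7, -0.108, 0.698]
ft_force: [-0.6, -0.3, -7.2]
width: 0.0206
```

{"name": "drive_tool", "arguments": {"motion": [[0, 0.4, -0.1, 0], [0, 0.7, -0.2, 0], [0, 0.7, -0.2, 0], [0, 0.7, -0.2, 0], [0, 0.7, -0.2, 0]]}}

```text
time: 8.48
ee_pos: [0.5287, 0.2762, 0.2637]
eef_rot: [0.11, 0.698, -0.11, 0.699]
ft_force: [-0.2, -0.9, -6.0]
width: 0.0207
```

```bash
python3 - <<'E'
from h import *
s=r.read_state();print(s['ee_pos'],s['ft_force'],s['joint_vel'].round(3),s['width'],R.from_quat(s['eef_rot']).as_matrix().round(3))
totool([[.5277,.279,.21]])
for n in('scene','top','wrist'):
  i=r.camera(n)[:,:,::-1];cv2.imwrite(f"pics/{n}4.png",i)
i=cv2.imread('pics/scene4.png');cv2.imwrite('pics/s4c.png',cv2.resize(i[60:220,310:470],None,fx=3.7,fy=3.7,interpolation=cv2.INTER_CUBIC))
E
```

```text
[0.52871309 0.27624439 0.26367385] [-0.20187412 -0.91836347 -5.95014171] [-0.002 -0.001 -0.004 -0.001 -0.002 -0.002 -0.001] 0.020689241431515584 [[ 0.     0.308  0.951]
 [-0.     0.951 -0.308]
 [-1.    -0.     0.   ]]
[0.5277 0.279  0.21  ] -> [ 5.37  0.23 -0.18]
```

View pics/s4c.png

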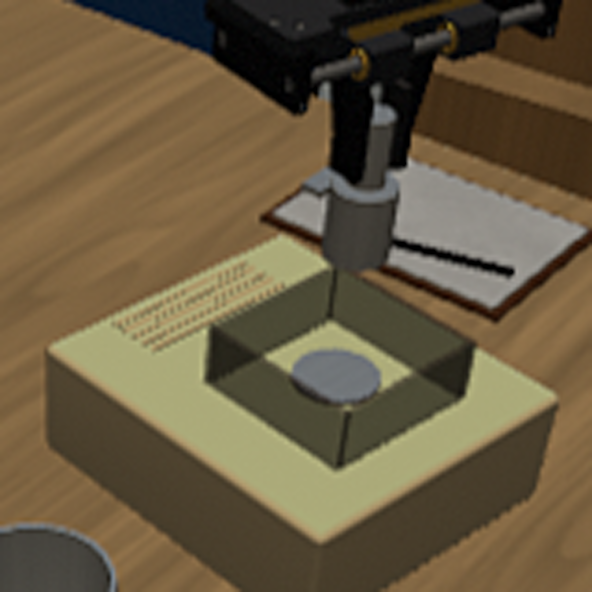

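View pics/wrist4.png

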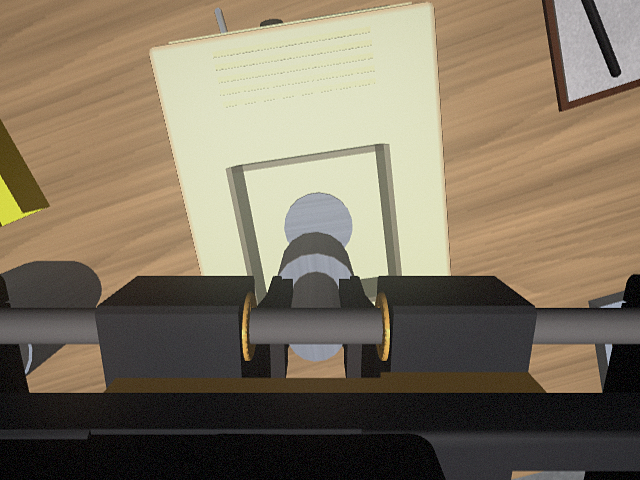

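View pics/top4.png

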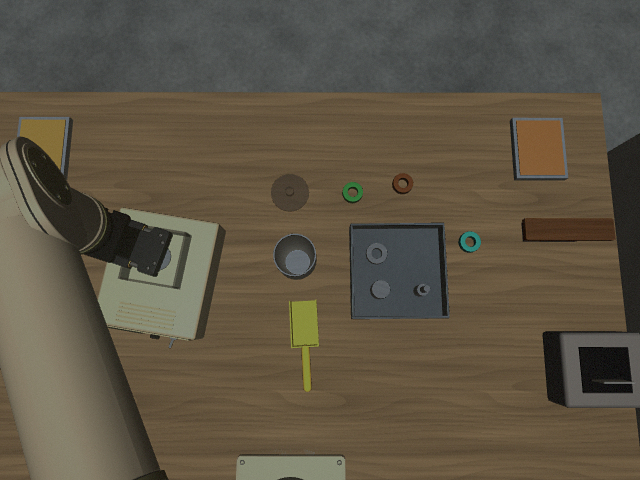

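The scene crop shows the weight hanging above the shield: stem top at (384,115), shoulder centre at (362,189), underside centre near (356,252). The wrist view shows the pan at (318,224) with the weight body just below it. The top view shows the cup, scoop, lid and the other pieces unmoved. Next I'll compare these positions with the expected ones.

```bash
python3 - <<'E'
from h import *
s=r.read_state();p=s['ee_pos'];print(p)
f=lambda u,v:((u-310+.5)*3.7-.5,(v-60+.5)*3.7-.5)
for l,dz in(('stemtop',.0145),('shoulder',-.0275),('under',-.0735)):
    print(l,np.round(f(*proj('scene',p+[0,0,dz])),1))
# 
c=r.calibration('wrist')
print('wrist stemtop/shoulder/under',[np.round(proj('wrist',p+[0,0,d],c),1) for d in(.0145,-.0275,-.0735)])
im=cv2.imread('pics/wrist4.png');cv2.imwrite('pics/w4c.png',cv2.resize(im[170:380,230:410],None,fx=2.8,fy=2.8,interpolation=cv2.INTER_CUBIC))
o=onz('wrist',318,224,.102,c);print('pan via wrist',o)
E
```

```text
[0.52846014 0.27700193 0.26371997]
stemtop [375.7 111.4]
shoulder [365.4 180.8]
under [354.8 252.1]
wrist stemtop/shoulder/under [array([315.1, 334.8]), array([315.2, 291.8]), array([315.3, 262.4])]
pan via wrist [0.52473189 0.28041981 0.102     ]
```

View pics/w4c.png

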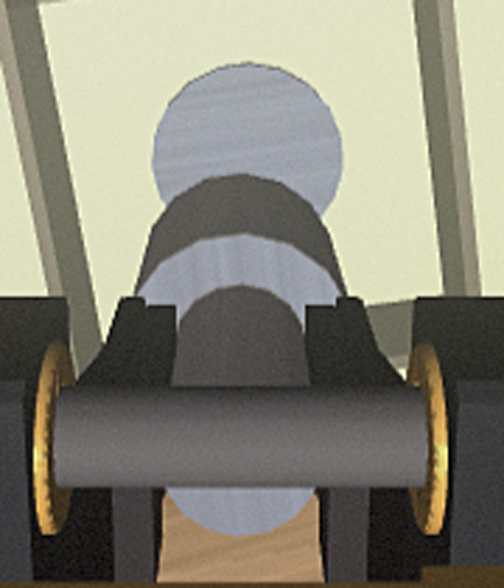

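```bash
python3 - <<'E'
from h import *
p=r.read_state()['ee_pos']
im=cv2.imread('pics/scene4.png');k=10;x0,y0=385,75
z=cv2.resize(im[y0:y0+60,x0:x0+50],None,fx=k,fy=k,interpolation=cv2.INTER_CUBIC)
z=cv2.convertScaleAbs(z,alpha=1.6)
cv2.imwrite('pics/s4r.png',z)
a=np.linspace(0,2*np.pi,60)
for rr,dz in((.011,.0145),(.02,-.0275),(.02,-.0735)):
    P=p+np.stack([rr*np.cos(a),rr*np.sin(a),0*a+dz],1)
    u,v=proj('scene',P);q=np.stack([(u-x0+.5)*k,(v-y0+.5)*k],1).astype(np.int32)
    cv2.polylines(z,[q],True,(0,0,255),1)
cv2.imwrite('pics/s4z.png',z)
E
```

```text
(no output)
```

View pics/s4z.png

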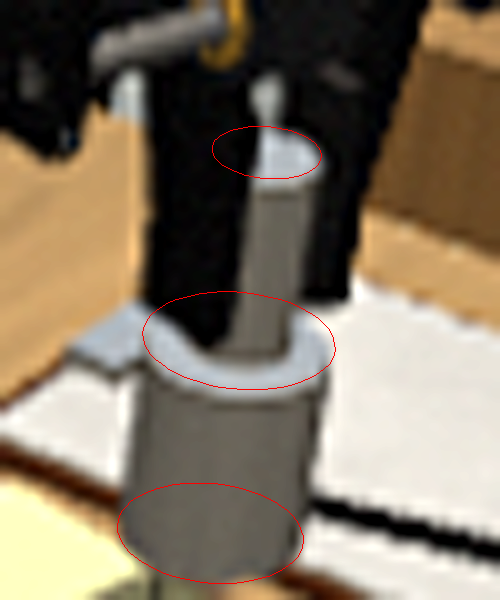

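The predicted outlines (circles at the expected heights, drawn only as a check) match the weight to about 0.5 px. It is upright and centred on the TCP, with its underside at TCP - 0.0735 m. I'll correct the lateral position and lower to just above the rim.

{"name": "drive_tool", "arguments": {"motion": [[0, 0.1, -0.1, 0], [0, 0.2, -0.2, 0], [0.5, 0.2, -0.2, 0], [1.5, 0.2, -0.2, 0], [2.5, 0.2, -0.2, 0], [3.5, 0.2, -0.2, 0], [4.2, 0.2, -0.2, 0], [4.5, 0.2, -0.2, 0], [4.5, 0.2, -0.2, 0], [4.5, 0.2, -0.2, 0], [4.5, 0.2, -0.2, 0]]}}

```text
time: 9.55
ee_pos: [0.5273, 0.2804, 0.2191]
eef_rot: [0.11, 0.698, -0.109, 0.699]
ft_force: [-0.7, 0.5, -5.7]
width: 0.0207
```

```bash
cat > chk.py <<'E'
from h import *
import sys
t=sys.argv[1]
s=r.read_state();p=s['ee_pos'];print(s['time'],p,s['ft_force'].round(1),np.abs(s['joint_vel']).max(),s['width'])
im=r.camera('scene')[:,:,::-1].copy();cv2.imwrite(f'pics/scene{t}.png',im);k=8;x0,y0=355,90
z=cv2.resize(im[y0:y0+75,x0:x0+95],None,fx=k,fy=k,interpolation=cv2.INTER_CUBIC)
z=cv2.convertScaleAbs(z,alpha=1.5)
a=np.linspace(0,2*np.pi,60)
for c,rr,col in((p+[0,0,.0145],.011,(0,0,255)),(p+[0,0,-.0275],.02,(0,0,255)),(p+[0,0,-.0735],.02,(0,0,255)),(np.array([.5272,.2793,.102]),.028,(255,0,0))):
    P=c+np.stack([rr*np.cos(a),rr*np.sin(a),0*a],1)
    u,v=proj('scene',P);q=np.stack([(u-x0+.5)*k,(v-y0+.5)*k],1).astype(np.int32)
    cv2.polylines(z,[q],True,col,1)
cv2.imwrite(f'pics/z{t}.png',z)
c=r.calibration('wrist');im=r.camera('wrist')[:,:,::-1].copy()
cv2.imwrite(f'pics/w{t}.png',cv2.resize(im[170:380,200:430],None,fx=2.8,fy=2.8,interpolation=cv2.INTER_CUBIC))
totool([[.5272,.2793,.1857]])
E
python3 chk.py 5
```

```text
9.55 [0.5272646  0.28041431 0.21910467] [-0.7  0.5 -5.7] 0.0036577833801375004 0.020656279604353622
[0.5272 0.2793 0.1857] -> [ 3.34 -0.11  0.03]
```

View pics/z5.png

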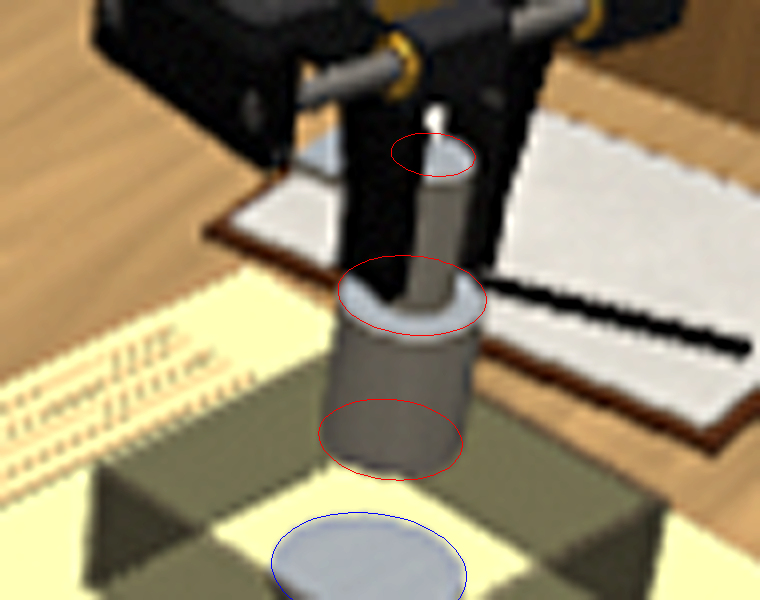

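View pics/w5.png

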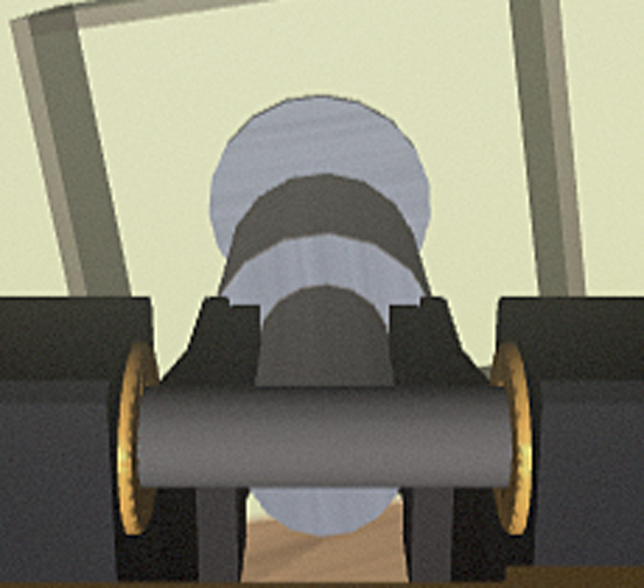

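The weight still matches the red outlines and the pan matches the blue one. In the wrist view the weight (column 323) lines up with the pan (column 320). I'll lower it the last 33 mm slowly.

{"name": "drive_tool", "arguments": {"motion": [[0.3, -0.05, 0, 0], [0.8, -0.05, 0, 0], [1.3, -0.05, 0, 0], [1.8, -0.05, 0, 0], [2.2, -0.05, 0, 0], [2.6, -0.05, 0, 0], [2.9, -0.05, 0, 0], [3.1, -0.05, 0, 0], [3.2, -0.05, 0, 0], [3.2, -0.05, 0, 0], [3.2, -0.05, 0, 0], [3.2, -0.05, 0, 0]]}}

```text
time: 10.65
ee_pos: [0.5269, 0.2799, 0.1868]
eef_rot: [0.11, 0.698, -0.109, 0.699]
ft_force: [-0.2, -0.1, -6.0]
width: 0.0206
```

```bash
sed -i 's/x0,y0=355,90/x0,y0=355,105/' chk.py; python3 chk.py 6; python3 - <<'E'
from h import *
P=[];F=[]
for i in range(6): r.camera('top');s=r.read_state();P.append(s['ee_pos']);F.append(s['eef_rot'])
print(np.mean(P,0),np.std(P,0));print(R.from_quat(np.mean(F,0)).as_matrix()[:,0])
E
```

```text
10.65 [0.52692361 0.27991411 0.18682536] [-0.2 -0.1 -6. ] 0.002331466217740586 0.020599047598242125
[0.5272 0.2793 0.1857] -> [ 0.11 -0.05  0.05]
[0.5268401  0.27985206 0.18664594] [2.01558348e-05 2.14208147e-05 5.37927016e-05]
[ 1.45406752e-04  1.84231563e-04 -9.99999972e-01]
```

View pics/z6.png

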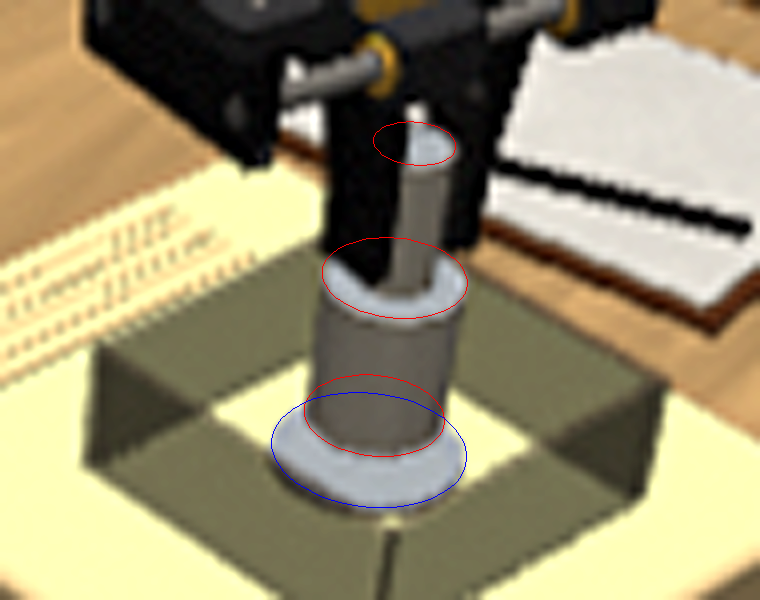

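View pics/w6.png

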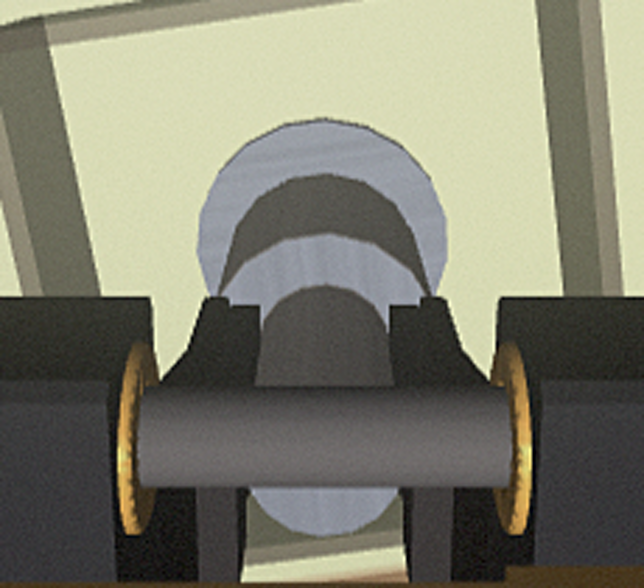

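```bash
python3 - <<'E'
from h import *
s=r.read_state();M=R.from_quat(s['eef_rot']).as_matrix();p=s['ee_pos'];c=r.calibration('wrist')
for l,v,z,rr in(('pan',170+118.5/2.8-.3,.102,.028),('weight bottom',170+174/2.8-.3,.113,.02),('weight shoulder',170+234/2.8-.3,.159,.02),):
    q=M.T@(onz('wrist',315,v,z,c)-p)*100; print(l,q.round(2),'centre tool z (cm) if edge at +-r:',q[2]+rr*100,q[2]-rr*100)
E
```

```text
pan [ 8.46 -0.02 -2.82] centre tool z (cm) if edge at +-r: -0.02189605182044252 -5.621896051820443
weight bottom [ 7.36 -0.02 -1.86] centre tool z (cm) if edge at +-r: 0.143829682278672 -3.856170317721328
weight shoulder [ 2.76 -0.01 -1.91] centre tool z (cm) if edge at +-r: 0.09488813488976522 -3.905111865110235
```

The wrist rays put the weight about 1.2 mm towards tool +z of the pan centre and about 1 mm high. One fine correction.

{"name": "drive_tool", "arguments": {"motion": [[0, 0, -0.1, 0], [0.1, 0, -0.1, 0], [0.1, 0, -0.1, 0], [0.1, 0, -0.1, 0], [0.1, 0, -0.1, 0], [0.1, 0, -0.1, 0], [0.1, 0, -0.1, 0], [0.1, 0, -0.1, 0], [0.1, 0, -0.1, 0], [0.1, 0, -0.1, 0]]}}

```text
time: 11.88
ee_pos: [0.5258, 0.2802, 0.1856]
eef_rot: [0.109, 0.699, -0.109, 0.699]
ft_force: [-0.4, -0.7, -7.0]
width: 0.0206
```

```bash
python3 chk.py 7; python3 - <<'E'
from h import *
cv2.imwrite('pics/top7.png',r.camera('top')[:,:,::-1])
a=cv2.imread('pics/top0.png').astype(int);b=cv2.imread('pics/top7.png').astype(int)
d=(np.abs(a-b).max(2)>40)[:, 230:500];n,l,st,ct=cv2.connectedComponentsWithStats(d.astype(np.uint8))
print([(list(s[:4]+[230,0,0,0]),s[4]) for s in st[1:] if s[4]>8])
E
```

```text
11.8833 [0.52584952 0.28015151 0.18556502] [-0.4 -0.7 -7. ] 0.0031285340463828365 0.020596300388501743
[0.5272 0.2793 0.1857] -> [-0.01 -0.04  0.16]
[([np.int64(406), np.int64(246), np.int64(13), np.int64(16)], np.int32(54)), ([np.int64(414), np.int64(247), np.int64(8), np.int64(8)], np.int32(30))]
```

View pics/z7.png

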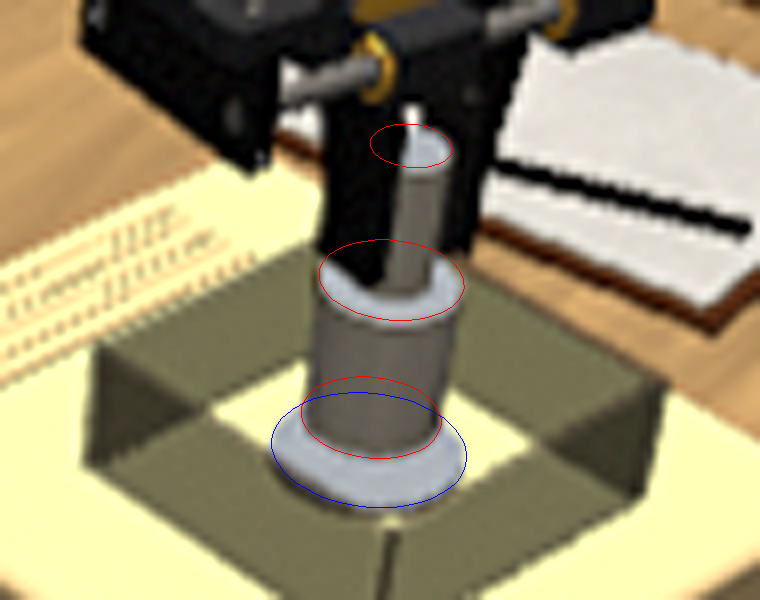

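The scene crop shows the weight upright inside the shield: body columns about 305–447, bottom edge at row 457, pan front edge at row 507. There is a visible gap, it is roughly centred, and no wall is near. The top view differs from the first only where the weight stood. Handing in.

```bash
python3 -c "
from bench import r
print(r.close_job())"
```

```text
the job is handed in; nothing more can be done
None
```

I took the big calibration weight out of the tray and handed the job in at about 12 s. It is still gripped, upright and motionless, and its underside is about 10 mm above the pan inside the draught shield.

**Last checks**
- **Grip and load:** the commanded grip is 50 N. The wrist carries about 6–8 N and the fingers read 20.6 mm on the 22 mm stem, steady throughout the carry.
- **Position:** the TCP is at (0.526, 0.280, 0.1856), which puts the underside at about 0.112 m. The tool was vertical to within 0.02° just before the last 1 mm correction.
- **Contact:** I saw no sign of contact with the meter, shield or pan. The fingertips stay above the shield rim.
- **Other objects:** the last top view differs from the first only where the weight stood, in the band covering the tray, cup, scoop and lid.

**Disagreement:** the pan centre came out 1–3 mm apart between the cameras. The last wrist view showed the weight about 1.2 mm off-centre, so I shifted it 1 mm. Centring is therefore known to about 1–2 mm, and height to about 1 mm.

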